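Find the rail's index notch with the stop pin

ROBOT

A 7-joint arm with a two-finger parallel gripper is mounted at the origin on the work surface. World frame = base frame: x ahead of the robot, y to its left, z up, the work surface at z = 0. Lengths are in mm, angles in rad, forces in N, time in s.
With the tool pointing down it reaches from about 350 to 775 mm from the base axis. Payload 3.1 kg.
Tool frame: the origin (TCP) lies at the centre of the arm's flange, where the gripper is bolted on; the fingertips stand 173 mm ahead of it and the grasp point (between the pads) lies r.grip_point_offset ahead of it (r.grip_point_offset is the distance from the TCP to the grasp point, in mm); y points along the fingers, z is the direction in which the jaws open and shut, and the axes are right-handed (so a half turn about y gives the same grasp; the last joint's range is limited). The gripper opens to 85 mm and grips with 20 to 120 N. Pads are 22 mm wide; open, the fingers measure 114 mm over their backs; the gripper's body (76 mm by 85 mm) begins 54 mm behind the grasp point. The pads swing forward as they close: fully open they stand 13 mm farther back than shut.
Start: joints at [-1.309, 0.311, 0.014, 1.512, -0.004, 1.319, -0.027], TCP at [164.5, 524.836, 404.704] pointing down, gripper open.
Joint ranges: [-2.7, 2.7], [-0.3, 1.91], [-1.27, 1.3], [0.12, 2.57], [-1.44, 4.58], [0.2, 2.03], [-3.05, 3.05]. Speed limits (rad/s): [2.79, 2.79, 3.14, 3.14, 3.14, 3.14, 3.14].

INTERFACE

Orientations are given as [roll, pitch, yaw] about the fixed x, y, z axes, in that order (R = Rz(yaw) Ry(pitch) Rx(roll)).
In Python, from cell import r gives the robot as it stands.
- The arm moves only by the shell command python3 -m handwheel 'ROWS' [FORCE]. ROWS is JSON, a list of rows, each a list of 5 numbers: the opening, from 0 (shut) to 1 (fully open), then the shift along the tool's x, y, z in mm, then the turn about the tool's y in rad. A call has 1 to 10 rows; each row is the pose to reach, as a shift and turn from the pose commanded when the call began, along the tool's axes at that moment; what a row does not reach only later rows make up. A row lasts 1/10 s, in which the tool goes at most 50 mm and 8.59 degrees, less where a joint would pass 70% of its speed; a pose out of reach is approached as far as the arm can. A call with a gripper value outside its range is refused whole. The fingers move at their own pace and stop on an object; FORCE is the grip in N (left out, the last holds). Time passes only in rows, so rows that repeat a pose let the fingers close. It gives the time, the measured TCP pose, the force and the opening at its end, in the units of the state.
- r.sense(): the state, without advancing time (a new reading comes with each control period).
- r.get_image(name): name is "side" or "top" or "wrist"; returns a dict with "img" (384x512x3 uint8, blue, green, red), "z_map" (384x512 float32, mm along the optical axis (not along the pixel's ray), 0 where there is no reading), "fx", "fy", "cx", "cy" (pixels), "R" (3x3) and "t" (3): a world point X has camera coordinates R X + t. Camera axes: x right, y down, z forward; pixel columns grow to the right and rows downward; lengths in mm; the calibration is good to about 2 mm. A picture is of the moment at which its call begins.
- r.close_job(): hands the job in, once; it reports no verdict.
Trained networks look in a picture, given as the dict that the camera call returned (one of the last four; its "shot" number tells which), for a name from the list of things; names that differ only in an ending like _2 or _b are one class to them, and where a whole thing is asked for, a point or a joint stands for the part that bears it (a point fixed in the world has none). Each returns a list of dicts, best first, with "conf" (0 to 1); they miss things now and then, are a little off and sometimes report something else, mostly with a low value. They report only what shows in the picture. A call takes as long as a camera call. They do not tell look-alikes from the thing itself.
- r.cut_out(target, picture): "mask" (384x512 bool, what is visible of it).
- r.landmark_of(target, picture): "point" ([x, y, z] in mm, in the coordinates of the camera as it stood for that picture, good to about 4 mm: a listed point, or the origin of a listed thing).
The state is a dict: "t": time; "joint_positions": joint angles; "joint_velocities": joint speeds; "effort": joint torques, N m; "tool_pos": TCP position; "orientation": TCP orientation; "contact_force": force on the tool from outside, world axes, zero at the start; "moment": the same for the moment, N m; "finger_gap": finger opening in mm.
Only numpy, scipy, OpenCV 4.12 (cv2) and the standard library are available. Lean on these libraries where they do the work, as an engineer would, in place of code of your own. Each camera call takes 0.05 s, during which the arm holds its last target. There are 200 camera calls.

TASK

Take the metal stop pin out of the wooden stand and set its tip down on the floor of the slot in the aluminium rail, near either end. Keeping the tip lightly on the floor, drag it gently along the slot until it drops into the hidden notch, then stop, let it down until its collar is flush on the rail, and leave it standing there upright. Do not press or shove hard on the rail (stay below 25 N), and leave everything else as it is.

Things in the scene. Friction and masses are not known exactly. Their poses are not given: they have to be found in the camera images.
- pin_grip (a point): stop pin, loose, plain metal, about 100 g, upright in either hole of the stand. Point on its axis, mid-height of its round aluminium grip (20 mm diameter, 44 mm tall). Below the grip a steel collar (36 mm diameter, 6 mm thick), its underside 28 mm below this point; below that a steel shank, 10 mm diameter, 42 mm long. z up along the pin
- pin_tip (a point): lower end of the stop pin's shank, on its axis, 70 mm below pin_grip; the last 3 mm taper to 6 mm diameter. z up along the pin
- stand: wooden tool stand, fixed, 60 x 150 x 52 mm (its x, y, z), origin under its centre; two holes of 15 mm diameter, 48 mm deep, 42 mm to either side of the centre along its y. The pin's collar rests on its top
- rail: aluminium rail, fixed, 58 mm wide (its x), 260 mm long (its y), top 48 mm above the bench; origin under its centre. Along its middle a slot 14 mm wide, open upward, flat rigid dark floor 30 mm below the top, from y = -110 to +110 mm; upper edges bevelled to 26 mm wide. The graduation lines on its top tell nothing about the notch
- slot (a point): middle of the slot's floor, 18 mm above the bench; x across the slot, y along it, z up. The one notch in the floor has its centre somewhere between y = -40 and +40 mm (not measured); it is as wide as the slot, 16 mm long along y, upright walls, 14 mm deep. In it the pin drops 12 mm, till its collar rests on the rail's top
- slot_end_a (a point): set-down place on the slot's floor 85 mm from its middle, towards the slot's +y end. The tip must first touch the floor here or at slot_end_b (within 20 mm), and may not be lifted 5 mm or more off the floor in the stretch between
- slot_end_b (a point): the same at the slot's -y end; either place will do
- needle_handle: slim dark wooden needle handle, standing in the other hole of the stand; 92 mm long, tapered, wooden, with a 28 mm wooden collar; origin at its lower tip. Not used
- vial_a: small amber glass vial with black cap, 26 mm across, 60 mm tall; origin under its centre. Not used
- vial_b: small clear glass vial with black cap, 26 mm across, 60 mm tall; origin under its centre. Not used
- jar: glass jar with white lid, 64 mm across, 60 mm tall; origin under its centre. Not used
- specimen_box: open white box of pinned insects, 100 x 120 x 35 mm; origin under its centre. Not used
- specimen_tray: open white box of pinned insects, 120 x 160 x 35 mm; origin under its centre. Not used
- brush: small brush lying on the bench, 160 mm long; origin under it. Not used
- stop_pin: the stop pin itself; origin at its tip, as pin_tip
There are look-alikes about, which are no part of the job. Leave any purple look-alike of the stop_pin alone.

How it is judged:
By the outcome, as a careful person would: the job done as asked, in the order asked, and still so for the second after the job is handed in, with the robot touching nothing.
It also fails if it takes over 64 s, if anything falls off the work surface, if the arm or the gripper's body presses on something with over 40 N, if the wrist force passes 120 N, or if a joint passes its speed limit or range.

## Working session

There is one attempt and no reset: what is moved stays moved. The work goes in short steps, Python scripts to look and compute and a shell command to move; the robot and the scene stay as the last step left them, time stands still between calls to the robot, and variables do not carry over. Pictures are saved under pics/ and viewed, about 8 in all and at most 12, crops included, and the job is handed in when it is done.

```bash
ls; mkdir -p pics; cat > h.py <<'E'
import numpy as np,cv2
from cell import r
from scipy.spatial.transform import Rotation as Ro
def w(p,pt): return p["R"].T@(np.array(pt)-p["t"])
def px(p,X):
    c=p["R"]@np.array(X)+p["t"]; return [p["fx"]*c[0]/c[2]+p["cx"],p["fy"]*c[1]/c[2]+p["cy"]]
def pt(p,u,v):
    z=p["z_map"][int(round(v)),int(round(u))]; return w(p,[(u-p["cx"])/p["fx"]*z,(v-p["cy"])/p["fy"]*z,z])
def cloud(p,m):
    v,u=np.nonzero(m&(p["z_map"]>0)); z=p["z_map"][v,u]
    return (np.c_[(u-p["cx"])/p["fx"]*z,(v-p["cy"])/p["fy"]*z,z]-p["t"])@p["R"]
def tool():
    s=r.sense(); return np.array(s["tool_pos"]),Ro.from_euler("xyz",s["orientation"]).as_matrix()
E
python3 - <<'E'
from h import *
np.set_printoptions(precision=1,suppress=True)
s=r.sense();print(s["t"],s["tool_pos"],s["orientation"],s["contact_force"],s["finger_gap"],r.grip_point_offset)
print(tool()[1])
ims=[]
for n in("top","side"):
    p=r.get_image(n);ims.append(p["img"])
    for k in("pin_grip","pin_tip","stand","rail","slot","slot_end_a","needle_handle"):
        for d in r.landmark_of(k,p)[:3]:
            X=w(p,d["point"]);print(n,k,round(d["conf"],2),X,np.array(px(p,X)))
    cv2.imwrite(f"pics/{n}0.png",p["img"])
E
```

```text
pics
0.0 [164.4 524.5 403.6] [-1.6 -0.  -0.3] [ 1. -0.  0.] 85.2387145186211 154.70000000000002
[[ 1.  -0.   0.3]
 [-0.3 -0.   1. ]
 [ 0.  -1.  -0. ]]
top pin_grip 0.52 [483.1 323.5  78.5] [165.1 214.3]
top pin_grip 0.45 [375.9 395.4  65.9] [140.5 244.3]
top pin_tip 0.59 [394.6  74.7  -0.5] [236.9 248.1]
top stand 0.78 [475.  288.1  -2.2] [180.5 220.8]
top stand 0.4 [486.2 323.1  77.5] [165.5 213.4]
top slot 0.87 [ 584.8 -113.2   18.4] [293.5 199.4]
top slot_end_a 0.76 [610.1 -34.9  18.2] [272.4 190.8]
top slot_end_a 0.58 [ 558.8 -202.1   17.3] [317.6 208.6]
top slot_end_a 0.49 [459.  245.9   8.7] [190.9 225.8]
top needle_handle 0.57 [462.1 245.3   9.9] [191.1 224.9]
top needle_handle 0.22 [481.5 320.5  14.4] [170.7 217.6]
side pin_grip 0.85 [465.3 422.3  68.3] [287.1 312. ]
side pin_grip 0.8 [373.6 398.8  67.7] [327.8 307.2]
side pin_grip 0.58 [482.1 328.6  83.3] [282.7 276.5]
side pin_tip 0.79 [467.3 418.   -1.5] [285.8 330. ]
side pin_tip 0.78 [480.1 327.5   9. ] [283.1 297.1]
side pin_tip 0.58 [374.6 400.1   3.3] [325.4 325.7]
side stand 0.81 [475.3 284.3   2.7] [286.  286.1]
side rail 0.93 [ 584.5 -111.6   -4.2] [261.  196.9]
side slot 0.81 [ 583.7 -106.9   16.7] [261.  192.6]
side slot 0.71 [485.2 330.6  10. ] [281.  297.6]
side slot_end_a 0.78 [ 557.8 -192.2   21.8] [271.1 177.6]
side slot_end_a 0.74 [609.8 -28.2  23.1] [250.1 204.9]
side needle_handle 0.6 [459.4 247.1  12.1] [293.  273.7]
```

```bash
python3 - <<'E'
import cv2,numpy as np
a=cv2.imread("pics/top0.png")[150:300,90:350];b=cv2.imread("pics/side0.png")[150:350,200:400]
a=cv2.resize(a,(780,450)[:2],interpolation=2)
b=cv2.resize(b,(600,600),interpolation=2)
cv2.imwrite("pics/a.png",a);cv2.imwrite("pics/b.png",b)
E
```

```text
(no output)
```

View pics/a.png

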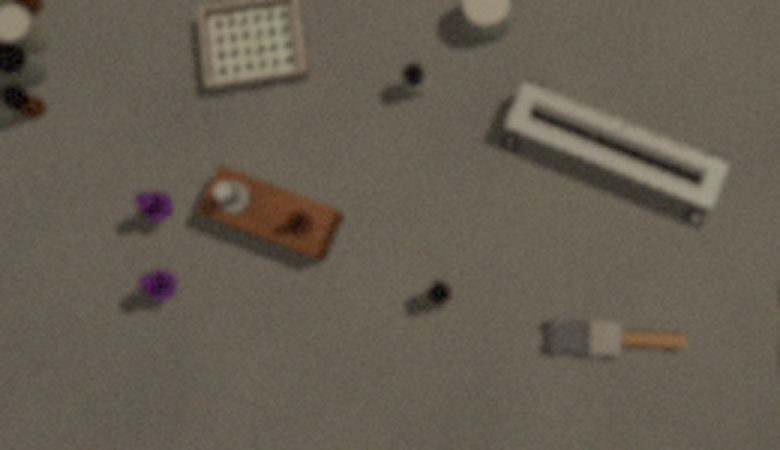

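View pics/b.png

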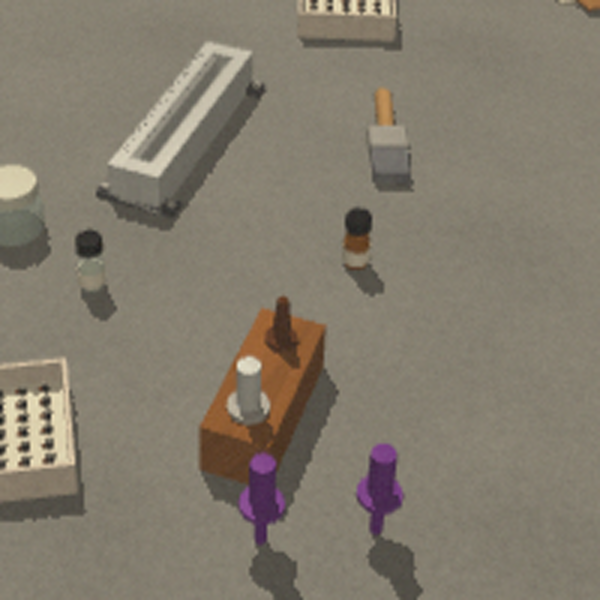

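```bash
python3 - <<'E'
from h import *
np.set_printoptions(precision=4,suppress=True)
T,R=tool();print(R); print((R.T@(np.array([483,326,340])-T)).round(1))
for n in("top","side"):
    p=r.get_image(n)
    m=r.cut_out("rail",p)[0]["mask"]; C=cloud(p,m); C=C[abs(C[:,2]-48)<4]
    c,(a,b),g=cv2.minAreaRect(C[:,:2].astype(np.float32)); print(n,c,a,b,g,C[:,2].mean())
E
```

```text
[[ 0.9542  0.0001  0.2991]
 [-0.2991  0.      0.9542]
 [ 0.0001 -1.      0.    ]]
[363.4  64.7 -94.5]
top (586.6541137695312, -117.10432434082031) 260.1203308105469 59.26215744018555 72.14595031738281 47.605195824447236
side (583.3967895507812, -108.60830688476562) 266.4332580566406 60.9566650390625 72.34037780761719 46.9698258973396
```

Candidates for the pin, by pixel:
- Bare metal pin in the stand: top (165,214), side (283,277).
- Purple look-alikes: top (141,219) and (142,245).
- Dark needle handle: top (190,225).

I choose the metal pin and will go above it to check from close by.

```bash
python3 -m handwheel '[[1,45,8,-12,0],[1,91,16,-24,0],[1,136,24,-36,0],[1,182,32,-47,0],[1,227,40,-59,0],[1,273,48,-71,0],[1,318,56,-83,0],[1,363,64,-95,0],[1,363,64,-95,0],[1,363,64,-95,0]]' 30
python3 - <<'E'
from h import *
np.set_printoptions(precision=1,suppress=True)
T,R=tool();print(T,r.sense()["contact_force"])
p=r.get_image("wrist");cv2.imwrite("pics/w1.png",p["img"])
for k in("pin_grip","pin_tip","needle_handle","stand"):
    for d in r.landmark_of(k,p)[:3]:
        X=w(p,d["point"]);print(k,round(d["conf"],2),X,np.array(px(p,X)))
for d in r.cut_out("pin_grip",p)[:2]:
    C=cloud(p,d["mask"]);z=C[:,2];print(d["conf"],len(C),z.max())
    for lo,hi in((99,106),(50,64)):
        D=C[(z>lo)&(z<hi)];print(lo,len(D),D.min(0),D.max(0),D.mean(0)) if len(D) else 0
E
```

```text
t: 2.0
tool_pos: [483.7, 324.1, 340.2]
orientation: [-1.572, 0.0, -0.308]
contact_force: [-0.9, 1.3, -0.3]
finger_gap: 85.1
[483.7 324.1 340.2] [-0.9  1.3 -0.3]
pin_grip 0.91 [482.4 328.4  80.5] [263.9 196.8]
pin_grip 0.66 [466.7 415.8  65.7] [366.1 139.6]
needle_handle 0.93 [456.7 242.   13.8] [170.1 176.1]
stand 0.66 [470.8 285.5  -0.6] [219.1 172.6]
0.84 2215 94.48970364655834
50 109 [361.2 388.2  50.1] [392.9 402.   63.9] [380.9 391.6  57. ]
0.77 1737 104.06184222524982
99 588 [473.4 317.5  99.1] [493.2 336.6 104.1] [482.7 327.2 101.9]
50 798 [465.5 308.2  50.6] [513.8 344.5  63.8] [478.3 328.4  57.6]
```

View pics/w1.png

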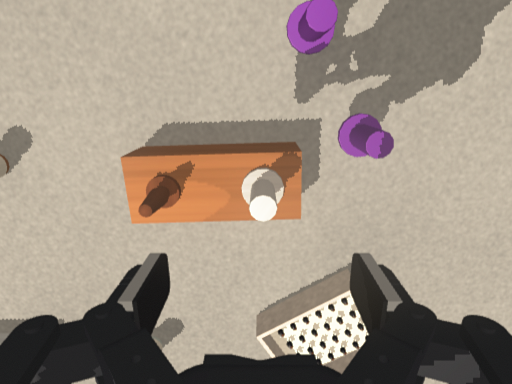

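The close view shows the bare metal pin at (263,195), measured top at z≈103, in the stand. The purple look-alikes are at (312,20) and (370,137). The grip axis is about (483,327), so I descend and grip.

```bash
python3 -m handwheel '[[1,-1,20,3,0],[1,-1,45,3,0],[1,-1,70,3,0],[1,-1,95,3,0],[1,-1,104,3,0],[1,-1,104,3,0],[0.3,-1,104,3,0],[0.1,-1,104,3,0],[0,-1,104,3,0],[0,-1,104,3,0]]' 40
python3 -m handwheel '[[0,0,0,0,0],[0,0,0,0,0],[0,0,0,0,0]]'; python3 -c "
from h import *
print(r.sense()['moment'])"
```

```text
t: 3.3
tool_pos: [482.7, 329.0, 237.7]
orientation: [-1.569, -0.001, -0.304]
contact_force: [-0.5, 0.9, 0.4]
finger_gap: 28.1
t: 3.6
tool_pos: [482.7, 328.8, 237.5]
orientation: [-1.57, -0.001, -0.304]
contact_force: [-0.8, -0.1, 4.6]
finger_gap: 19.0
[-0.15509586  0.14816928 -0.00853318]
```

```bash
python3 -m handwheel '[[0,0,-8,0,0],[0,0,-20,0,0],[0,0,-40,0,0],[0,0,-60,0,0],[0,0,-80,0,0],[0,0,-100,0,0],[0,0,-100,0,0]]'
python3 -c "
from h import *
T,R=tool();print(R.T@(np.array([611,-31,340])-T),r.sense()['moment'])"
```

```text
t: 4.3
tool_pos: [483.4, 329.4, 340.5]
orientation: [-1.565, -0.004, -0.304]
contact_force: [-0.4, 0.7, -1.5]
finger_gap: 18.8
[ 229.49666458   -0.35781049 -305.76622728] [-0.0145691  -0.04983497  0.03777714]
```

```bash
python3 -m handwheel '[[0,20,0,-27,0],[0,46,0,-61,0],[0,75,0,-100,0],[0,104,0,-139,0],[0,133,0,-178,0],[0,162,0,-217,0],[0,190,0,-253,0],[0,215,0,-286,0],[0,229,0,-306,0],[0,229,0,-306,0]]'
python3 - <<'E'
from h import *
np.set_printoptions(precision=2,suppress=True)
T,R=tool();print(T)
p=r.get_image("wrist");cv2.imwrite("pics/w2.png",p["img"]);np.savez("w2.npz",**{k:p[k] for k in("img","z_map","fx","fy","cx","cy","R","t")})
for k in("pin_grip","pin_tip","slot","slot_end_a","rail"):
    for d in r.landmark_of(k,p)[:3]:
        X=w(p,d["point"]);print(k,round(d["conf"],2),X,np.array(px(p,X)), R.T@(X-T))
ax=np.array([.304,.953])/np.hypot(.304,.953);n=np.array([ax[1],-ax[0]])
C=cloud(p,p["z_map"]>0)
q=C[:,:2]-T[:2];u=q@n;v=q@ax
for c in range(-160,30,20):
    s=(abs(v-c)<5)&(abs(u)<45)
    f=s&(abs(C[:,2]-18)<4);t=s&(abs(C[:,2]-48)<3)
    if f.sum()>3: print("floor",c,u[f].min(),u[f].max(),f.sum(),np.median(C[f,2]))
    if t.sum()>3: print("top",c,u[t].min(),u[t].max(), t.sum(),np.median(C[t,2]))
E
```

```text
t: 5.3
tool_pos: [609.4, -38.2, 335.6]
orientation: [-1.576, -0.0, -0.313]
contact_force: [-0.2, 0.1, -0.1]
finger_gap: 19.3
[609.39 -38.22 335.62]
pin_grip 0.61 [609.07 -36.92 176.11] [262.71 270.06] [ -0.77 159.5    1.96]
pin_tip 0.8 [613.05 -39.19 107.23] [260.82 220.41] [  3.67 228.39   1.38]
slot 0.79 [ 585.03 -111.61   18.31] [178.65 178.6 ] [ -0.72 317.71 -75.69]
slot_end_a 0.88 [612.03 -31.76  14.89] [268.   178.86] [  0.38 320.68   8.61]
slot_end_a 0.63 [ 558.47 -190.67   18.62] [ 90.05 177.63] [  -1.64  317.83 -159.09]
slot_end_a 0.33 [612.7  -35.84 103.71] [265.31 216.55] [  2.3  231.89   4.48]
rail 0.78 [ 583.26 -109.14   -2.31] [185.35 170.68] [ -3.18 338.32 -73.78]
floor -160 -30.38270842054897 6.2907534243441505 97 17.965472723046656
top -160 -30.49120306410747 28.130996698842853 507 47.872382664611635
floor -140 -30.506264730980302 6.130368979289285 96 18.042310652011416
top -140 -30.405035338711308 28.040712184164867 504 47.79967552827953
floor -120 -30.381688991219896 6.290341484633285 111 18.11756743478357
top -120 -30.395325853508478 28.42376602952726 521 47.81508
[... 279 characters left out ...]
6677430876732
floor -60 -30.409017063327667 6.15766157131921 115 18.190298280339146
top -60 -30.535106398736136 28.297016846195042 499 47.86847008378333
floor -40 -30.418813034810082 6.329971873109532 66 18.028298184323862
top -40 -30.377006921377294 28.283771673957066 514 47.86395084153639
floor -20 -30.31070340891854 6.163250623905876 111 18.09834636952468
top -20 -30.390642007532602 28.064917948545183 501 47.84271474942988
floor 0 -30.315240031984228 6.233952248817318 115 18.2102986661285
top 0 -30.312807153355983 23.977095736034908 449 47.82103932128146
floor 20 -30.276750690449816 6.176110019784792 119 18.03535474315092
top 20 -30.350111205656074 27.540728452149548 511 47.84991070445371
```

View pics/w2.png

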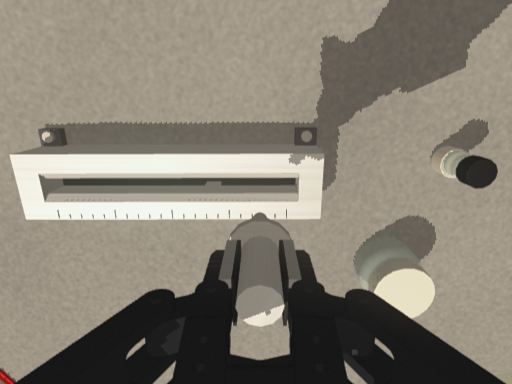

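```bash
python3 -m handwheel '[[0,0,0,0,0],[0,0,0,0,0],[0,0,0,0,0]]'
cat > m.py <<'E'
from h import *
np.set_printoptions(precision=2,suppress=True)
T,R=tool();print(T,R.T[1],r.sense()["contact_force"])
p=r.get_image("wrist");cv2.imwrite("pics/w3.png",p["img"])
ax=np.array([.304,.953])/np.hypot(.304,.953);n=np.array([ax[1],-ax[0]])
C=cloud(p,p["z_map"]>0)
q=C[:,:2]-T[:2];u=q@n;v=q@ax;z=C[:,2]
cam=-p["R"].T@p["t"]-T;print("cam u",cam[:2]@n,cam[2])
t=(abs(z-48)<3)&(abs(u)<45)&(abs(v+60)<60);print("rail centre u",(u[t].min()+u[t].max())/2,"floor max u",u[(abs(z-18)<2)&(abs(u)<10)&(abs(v+60)<60)].max())
f=(abs(z-18)<2)&(abs(u)<10)&(abs(v+60)<200);print("floor v",v[f].min(),v[f].max())
tp=T[2]-157-70
for a in range(int(tp)-6,int(tp)+56,4):
    s=(z>=a)&(z<a+4)&(abs(u)<25)&(abs(v)<25)
    if s.sum()>3: print(a,s.sum(),"u",u[s].min(),u[s].max(),"v",v[s].min(),v[s].max())
E
python3 m.py
```

```text
t: 5.9
tool_pos: [609.4, -31.3, 336.8]
orientation: [-1.571, -0.0, -0.303]
contact_force: [0.6, 0.1, -1.6]
finger_gap: 19.0
[609.39 -31.26 336.79] [ 0.  0. -1.] [ 0.6   0.11 -1.59]
cam u -81.09624665573313 -30.909368973934022
rail centre u 1.0835253861259684 floor max u 8.418034092972787
floor v -195.64992042064856 25.01935456133101
111 25 u -4.1164004230961115 -1.2187857905499808 v -3.745094025719703 4.833624685229114
115 23 u -4.388161165082888 -2.260455122124321 v -3.02256357506723 4.093660253524764
119 8 u -4.042502020310922 -3.3508088499895967 v -1.704609037298299 2.758979561847111
151 124 u -17.098907837536824 -6.419085853321096 v -15.669469058343813 16.075281502337234
155 957 u -17.132863928951593 0.8323904023433185 v -15.424129681279018 16.585045783907272
159 132 u -9.69075146696137 -0.23541794426560733 v -9.10927822078113 10.146833612981036
163 148 u -11.112348727268666 -1.6108071068341376 v -15.41171629955444 14.883344607033822
```

```bash
python3 -m handwheel '[[0,0.5,15,0,0],[0,0.5,35,0,0],[0,0.5,55,0,0],[0,0.5,70,0,0],[0,0.5,80,0,0],[0,0.5,84,0,0],[0,0.5,84,0,0],[0,0.5,84,0,0],[0,0.5,84,0,0]]'; python3 m.py; python3 -m handwheel '[[0,0,1,0,0],[0,0,2,0,0],[0,0,3,0,0],[0,0,3,0,0]]'
```

```text
t: 6.85
tool_pos: [610.4, -31.9, 253.8]
orientation: [-1.57, -0.002, -0.304]
contact_force: [-0.6, 0.1, 0.1]
finger_gap: 19.5
[610.38 -31.95 253.76] [ 0. -0. -1.] [-0.59  0.12  0.1 ]
cam u -81.03272338878222 -31.058929444677602
rail centre u -0.4259611732673978 floor max u 7.40134964090309
floor v -181.51329454570214 25.728161969738437
20 91 u 5.428482935879668 7.349083085211673 v -24.55857366205518 24.656516382934818
24 73 u 6.007481164202364 7.249689784139554 v -24.854165818314637 24.86088174211904
28 74 u -1.7925969355626006 7.308505599537006 v -24.961420412890003 24.999814897998363
32 87 u -3.710331215777063 7.251642842255807 v -24.469313774978517 24.783254295465586
36 65 u -3.834571451328467 7.2939354578887725 v -24.921563101094698 24.967778263840273
40 257 u -9.49547722932557 9.788709658300874 v -24.89607837189804 24.98708859008314
44 1275 u -24.999327512889966 14.146403288353042 v -24.996954831450807 24.97457586812167
48 774 u -24.98819850240809 13.722113645194552 v -24.98382161821526 24.94843677276574
68 134 u -16.678533520916407 -5.729892459215618 v -15.036514461705815 16.742321080649027
72 952 u -16.550648057376662 0.7834118554053301 v -15.472752007797752 16.51718232950467
76 129 u -9.056892656822393 -0.14300689330580177 v -8.956593151473292 10.149177780401056
80 151 u -10.851858389220563 -0.9807326402657487 v -14.368169393136 15.894578169180733
t: 7.3
tool_pos: [609.8, -31.9, 249.5]
orientation: [-1.571, 0.0, -0.304]
contact_force: [-0.2, 0.1, -1.4]
finger_gap: 19.1
```

```bash
python3 -m handwheel '[[0,-0.7,1,0,0],[0,-0.7,1.5,0,0],[0,-0.7,2,0,0],[0,-0.7,2,0,0]]';python3 -m handwheel '[[0,0,0.5,0,0],[0,0,1,0,0],[0,0,1,0,0]]'; python3 -m handwheel '[[0,0,0.5,0,0],[0,0,1,0,0],[0,0,1,0,0]]'
```

```text
t: 7.7
tool_pos: [609.2, -31.6, 247.6]
orientation: [-1.571, 0.0, -0.304]
contact_force: [-0.4, -0.7, -0.8]
finger_gap: 19.3
t: 8.0
tool_pos: [609.2, -31.6, 246.6]
orientation: [-1.571, 0.0, -0.304]
contact_force: [-0.2, 0.3, -0.9]
finger_gap: 19.0
t: 8.3
tool_pos: [609.2, -31.6, 245.6]
orientation: [-1.571, 0.0, -0.304]
contact_force: [-0.4, 0.6, -0.5]
finger_gap: 18.7
```

```bash
python3 -m handwheel '[[0,0,0.5,0,0],[0,0,1,0,0],[0,0,1,0,0]]'
```

```text
t: 8.6
tool_pos: [609.3, -31.7, 245.5]
orientation: [-1.571, -0.001, -0.304]
contact_force: [-0.8, -0.2, 4.7]
finger_gap: 19.3
```

Contact is at TCP z≈245.5, exactly the expected height, with about 5 N of load. I drag first through the stretch that cannot hold the notch.

```bash
python3 -m handwheel '[[0,0,0,-1,0],[0,0,0,-3,0],[0,0,0,-5,0],[0,0,0,-7,0],[0,0,0,-9,0],[0,0,0,-11,0],[0,0,0,-13,0],[0,0,0,-14,0],[0,0,0,-14,0]]'
```

```text
t: 9.5
tool_pos: [605.9, -44.5, 245.4]
orientation: [-1.569, -0.003, -0.303]
contact_force: [0.4, 2.6, 3.8]
finger_gap: 18.9
```

```bash
cat > g.py <<'E'
import sys
from cell import r
s=r.sense();f=s["contact_force"]
sys.exit(0 if 1.2<f[2]<12 and abs(f[1])<9 and s["tool_pos"][2]>244.9 else 1)
E
python3 -m handwheel '[[0,0,0,-2,0],[0,0,0,-4,0],[0,0,0,-6,0],[0,0,0,-8,0],[0,0,0,-10,0],[0,0,0,-12,0],[0,0,0,-14,0]]' && python3 g.py && python3 -m handwheel '[[0,0,0,-2,0],[0,0,0,-4,0]]' && python3 g.py && python3 -m handwheel '[[0,0,0,-2,0]]'
```

```text
t: 10.2
tool_pos: [601.8, -57.6, 245.4]
orientation: [-1.569, -0.003, -0.303]
contact_force: [1.5, 4.1, 4.2]
finger_gap: 19.2
t: 10.4
tool_pos: [600.6, -61.4, 245.4]
orientation: [-1.568, -0.003, -0.303]
contact_force: [1.4, 3.3, 5.4]
finger_gap: 18.8
t: 10.5
tool_pos: [600.0, -63.3, 245.4]
orientation: [-1.569, -0.003, -0.303]
contact_force: [1.2, 3.8, 5.1]
finger_gap: 18.9
```

```bash
M="python3 -m handwheel"; $M '[[0,0,0,-1,0],[0,0,0,-2,0]]' && python3 g.py && $M '[[0,0,0,-1,0],[0,0,0,-2,0]]' && python3 g.py && $M '[[0,0,0,-1,0],[0,0,0,-2,0]]' && python3 g.py && $M '[[0,0,0,-1,0],[0,0,0,-2,0]]' && python3 g.py && $M '[[0,0,0,-1,0],[0,0,0,-2,0]]' && python3 g.py && $M '[[0,0,0,-1,0],[0,0,0,-2,0]]' && python3 g.py && $M '[[0,0,0,-1,0],[0,0,0,-2,0]]' && python3 g.py && $M '[[0,0,0,-1,0],[0,0,0,-2,0]]' && python3 g.py && $M '[[0,0,0,-1,0],[0,0,0,-2,0]]' && python3 g.py && $M '[[0,0,0,-1,0],[0,0,0,-2,0]]' && python3 g.py && echo on
```

```text
t: 10.7
tool_pos: [599.4, -65.3, 245.4]
orientation: [-1.569, -0.003, -0.303]
contact_force: [1.4, 3.5, 4.5]
finger_gap: 19.1
t: 10.9
tool_pos: [598.7, -67.2, 245.4]
orientation: [-1.569, -0.003, -0.303]
contact_force: [1.9, 4.4, 5.0]
finger_gap: 18.7
t: 11.1
tool_pos: [598.1, -69.1, 245.3]
orientation: [-1.569, -0.003, -0.303]
contact_force: [0.7, 4.1, 5.9]
finger_gap: 19.1
t: 11.3
tool_pos: [597.5, -71.1, 245.3]
orientation: [-1.569, -0.002, -0.303]
contact_force: [0.7, 4.8, 5.2]
finger_gap: 19.0
t: 11.5
tool_pos: [596.8, -72.9, 245.3]
orientation: [-1.569, -0.002, -0.303]
contact_force: [1.1, 4.1, 5.0]
finger_gap: 19.0
t: 11.7
tool_pos: [596.2, -75.0, 245.2]
orientation: [-1.569, -0.002, -0.303]
contact_force: [1.7, 3.3, 3.7]
finger_gap: 19.0
t: 11.9
tool_pos: [594.2, -78.6, 243.9]
orientation: [-1.574, 0.001, -0.304]
contact_force: [0.1, -0.2, -0.6]
finger_gap: 18.9
```

It dropped: z fell 1.4 mm and the force went to zero. I stop the drag and let it down.

```bash
python3 -m handwheel '[[0,0,0,0,0],[0,0,0.5,0,0],[0,0,1,0,0],[0,0,1,0,0]]'; python3 -c "
from cell import r
import sys
f=r.sense()['contact_force'];sys.exit(0 if abs(f[2])<4 and abs(f[1])<4 else 1)" && python3 -m handwheel '[[0,0,1,0,0],[0,0,2,0,0],[0,0,2,0,0]]'
```

```text
t: 12.3
tool_pos: [594.4, -77.9, 243.1]
orientation: [-1.572, 0.001, -0.304]
contact_force: [0.1, 0.1, -1.5]
finger_gap: 19.0
t: 12.6
tool_pos: [594.7, -78.1, 241.6]
orientation: [-1.572, -0.0, -0.304]
contact_force: [-0.8, -1.6, -0.8]
finger_gap: 18.7
```

```bash
python3 -m handwheel '[[0,0,0,-1,0],[0,0,1,-1,0],[0,0,2,-1,0],[0,0,2,-1,0]]'; python3 -c "
from cell import r
import sys
f=r.sense()['contact_force'];sys.exit(0 if abs(f[2])<4 and abs(f[1])<4 else 1)" && python3 -m handwheel '[[0,0,1,0,0],[0,0,2,0,0],[0,0,2,0,0]]'
```

```text
t: 13.0
tool_pos: [594.6, -78.5, 239.6]
orientation: [-1.571, -0.0, -0.304]
contact_force: [0.2, -0.1, 0.0]
finger_gap: 19.1
t: 13.3
tool_pos: [594.6, -78.5, 237.6]
orientation: [-1.571, 0.0, -0.304]
contact_force: [-0.1, -1.4, -0.3]
finger_gap: 18.8
```

```bash
python3 -m handwheel '[[0,0,1,0,0],[0,0,2,0,0],[0,0,3,0,0],[0,0,3,0,0]]'; python3 -c "
from cell import r
import sys
f=r.sense()['contact_force'];sys.exit(0 if abs(f[2])<4 and abs(f[1])<4 else 1)" && python3 -m handwheel '[[0,0,0.5,0,0],[0,0,1,0,0],[0,0,1,0,0]]'
```

```text
t: 13.7
tool_pos: [594.5, -78.5, 234.5]
orientation: [-1.571, 0.0, -0.304]
contact_force: [0.7, -1.9, -0.4]
finger_gap: 19.2
t: 14.0
tool_pos: [594.5, -78.5, 233.7]
orientation: [-1.571, 0.0, -0.304]
contact_force: [0.1, -2.4, -0.9]
finger_gap: 18.9
```

```bash
python3 -m handwheel '[[0,0,0.5,-0.3,0],[0,0,0.7,-0.5,0],[0,0,0.7,-0.5,0]]'; python3 -c "
from cell import r
import sys
f=r.sense()['contact_force'];sys.exit(0 if f[2]<2 else 1)" && python3 -m handwheel '[[0,0,0.5,0,0],[0,0,0.7,0,0],[0,0,0.7,0,0]]'
```

```text
t: 14.3
tool_pos: [594.5, -78.7, 233.5]
orientation: [-1.57, -0.0, -0.304]
contact_force: [-2.6, -0.5, 3.9]
finger_gap: 18.8
```

Collar contact is at z 233.5, matching the floor height minus 12 mm, with about 4 N of load. I check it in the wrist view, then release and retreat.

```bash
python3 -m handwheel '[[0.2,0,0,0,0],[0.4,0,0,0,0],[0.5,0,0,0,0],[0.5,0,0,0,0],[0.5,0,0,0,0],[0.5,0,0,0,0]]'; python3 -m handwheel '[[0.5,0,-5,0,0],[0.5,0,-20,0,0],[0.5,0,-45,0,0],[0.5,0,-75,0,0],[0.5,0,-105,0,0],[0.5,0,-130,0,0],[0.5,0,-140,0,0],[0.5,0,-140,0,0],[0.5,0,-140,0,0]]'
python3 - <<'E'
from h import *
np.set_printoptions(precision=1,suppress=True)
p=r.get_image("wrist");q=r.get_image("side")
cv2.imwrite("pics/e.png",np.vstack([p["img"][60:],cv2.resize(q["img"][140:310,200:400],(512,435),interpolation=2)])[:,:][:600] if 0 else np.hstack([cv2.resize(p["img"],(400,300)),cv2.resize(q["img"][130:280,200:400],(400,300),interpolation=2)]))
for n,p in(("wrist",p),("side",q)):
  for k in("pin_grip","pin_tip"):
    for d in r.landmark_of(k,p)[:2]:print(n,k,round(d["conf"],2),w(p,d["point"]))
  C=cloud(p,p["z_map"]>0);s=np.hypot(C[:,0]-594.5,C[:,1]+79)<22
  for lo,hi in((46.5,50),(52,56),(90,102)):
    D=C[s&(C[:,2]>lo)&(C[:,2]<hi)]
    if len(D):print(lo,len(D),D.min(0),D.max(0))
E
```

```text
t: 14.9
tool_pos: [594.4, -78.7, 232.8]
orientation: [-1.571, 0.0, -0.304]
contact_force: [0.2, -0.4, 0.0]
finger_gap: 42.7
t: 15.8
tool_pos: [594.1, -78.7, 371.8]
orientation: [-1.571, 0.002, -0.304]
contact_force: [-1.3, 0.5, -0.5]
finger_gap: 42.5
wrist pin_grip 0.6 [594.3 -79.1  71.4]
wrist pin_grip 0.56 [594.3 -77.    3.5]
46.5 259 [572.6 -99.6  46.5] [615.  -58.2  49.8]
52 546 [578.1 -95.9  52. ] [610.6 -60.9  55.9]
90 483 [585.9 -88.1  90.3] [605.5 -68.7  99.7]
side pin_grip 0.78 [372.4 399.9  69.9]
side pin_grip 0.73 [ 586.1 -110.2   -3. ]
side pin_tip 0.69 [467.4 417.   -1.6]
side pin_tip 0.65 [591.2 -81.8   4.7]
46.5 12 [573.2 -86.8  46.7] [615.5 -57.6  49.8]
52 24 [578.9 -80.5  52.1] [612.  -58.6  55.7]
90 27 [585.2 -81.2  90.5] [604.8 -64.5 100.7]
```

View pics/e.png

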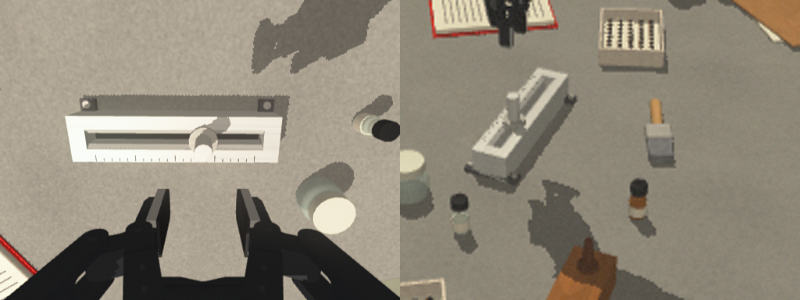

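The pin stands upright in the slot, at wrist crop (204,143) and side crop (513,105). Its top is at about z 99 and the collar's top at about z 54, so it is flush. The robot is clear.

```bash
python3 -c "
from cell import r
print(r.close_job())"
```

```text
the job is handed in; nothing more can be done
None
```

I took the bare metal pin from the stand and set its tip on the slot floor at the +y end (`slot_end_a`). I then dragged it along the slot under about 5 N until it dropped into the notch, about 36 mm from the slot's middle towards +y. There I stopped, let it down until the collar touched the rail, released it, backed the gripper off and handed the job in at about 16 s.

**Fit:** The collar met the rail at a tool height of 233.5 mm, 12 mm below the height at floor contact. In the final wrist depth picture the pin's top is at about z = 99 mm, where a flush pin should be 98 mm. The top and collar axes agree to about 1 mm, so it is upright.

**Forces:** Every force reading during the drag and let-down was under about 7 N. These were taken at the end of each move, not continuously.

**Disagreements:** After the release the networks' points were unreliable:
- The side picture did not give the placed pin's grip: its best hit was a purple look-alike, the next the rail.
- The wrist picture put the pin's grip point at z = 71 mm; a flush pin should give 76 mm.

I relied on the depth data and the pictures instead. Nothing else looked moved in the final pictures, but they did not show everything: the purple look-alikes were out of view.

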